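# Set a flat bar on the bending block for folding

## Task

I am about to fold a bracket from the flat bar that lies on the steel block in the small machine vice. First crank the vice shut so that it grips the loose block tightly; then slide the bar along the block, long end outward (the way it already sticks out, towards you), until the marked fold line lies right over the block's edge and square to it, without ever letting the bar tip. More than half of it then hangs out, so finish while still holding the short end firmly down flat on the block, and leave the things lying around alone.

Things in the scene. Friction and masses are not known exactly. Their poses are not given: they have to be found in the camera images.
- vice: small grey machine vice on a round swivel base, bolted to the bench, 104 mm high to its jaw tops. Origin: middle of its underside on the bench. Its y axis is the screw axis, pointing from the fixed jaw to the crank (to the robot's left); its x axis runs along the jaws, away from the robot
- vice_jaw: the moving jaw, 88 mm wide, between block and crank; it slides along the vice's -y towards the fixed jaw. At the start there is about 6 mm of free play between the two jaws and the block. Origin: foot of its clamping face, 51 mm above the bench
- vice_crank (a joint): crank angle (rad): 0 = knob straight up; grows clockwise seen from the crank's end, which closes the jaw by 6 mm a turn (at 1.57 the knob points to the vice's -x, at 3.14 down). It takes about 4 N at the knob while the jaw runs free; tight is about 10 N, some 7 rad after the start. The screw then holds by itself
- vice_screw (a point): fixed point on the vice's screw axis, 66 mm above the bench, in the plane of the crank arm when the crank angle is 0. The crank's throw (axis to knob axis) is 32 mm; arm and knob travel 6 mm along the vice's -y per turn with the jaw
- vice_knob (a point): middle of the crank's black cylindrical knob, the place to grip; knob 18 mm thick, 60 mm long, parallel to the screw axis, free to spin on its pin. It lies 40 mm outside the crank arm's plane, away from the vice
- bend_block: plain dark steel block standing loose between the jaws, 90 (x) x 50 (y) x 74 mm, 2.4 kg; its top stands 125 mm above the bench, 21 mm above the jaws. Origin: middle of its underside; axes parallel to the vice's within 0.03 rad
- block_edge (a point): middle of the block's top edge at its -x end, the edge the fold line must reach (the end over which the bar's long end sticks out)
- flat_bar: flat steel bar lying on the block, 185 (x) x 36 (y) x 6 mm, about 0.34 kg, centre of mass at its middle. Origin: middle of its underside; +x points to the short end (7 mm hole), -x to the long end (11 mm hole)
- bar_line (a point): middle of the 3 mm wide black marker-pen fold line drawn across the bar's top, 27.5 mm from the bar's middle towards +x: the short end is 65 mm long, the long end 120 mm. At the start the line lies 40 to 65 mm short of the edge
- bent_bracket: bystander: a finished L-shaped bracket, 117 mm high, standing beside the vice; origin in its underside near the fold
- hammer: bystander: hammer lying on the bench; origin near the middle of its underside
- caliper: bystander: caliper lying behind the vice, 236 mm long; origin at its middle
- oil_filter: bystander: blue oil filter, 69 mm across, 90 mm high; origin in the middle of its underside
Things that resemble listed ones, but are neither listed nor needed, are in the scene too. Of the things that look like the flat_bar, the largest one is meant.

How it is judged:
By the outcome, as a careful person would: the job done as asked, in the order asked, and still so for the second after the job is handed in, while the arm keeps its last pose, push and grip.
It also fails if it takes over 54 s, if anything falls off the work surface, if the arm or the gripper's body presses on something with over 40 N, if the wrist force passes 120 N, or if a joint passes its speed limit or range.

## Robot

A 7-joint arm with a two-finger parallel gripper is mounted at the origin on a cart in front of the work surface, level with it; the furniture and walls round the work are solid. World frame = base frame: x ahead of the robot, y to its left, z up, the work surface at z = 0. Lengths are in m, angles in rad, forces in N, time in s.
With the tool pointing down it reaches from about 0.4 to 0.9 m from the base axis. Payload 5.5 kg.
Tool frame: the origin (TCP) lies where the fingers leave the gripper's body, on its centre line; the fingertips stand 66 mm ahead of it and the grasp point (between the pads) lies r.grasp_offset ahead of it (r.grasp_offset is the distance from the TCP to the grasp point, in m); z points along the fingers, y is the line along which they close (so a half turn about z gives the same grasp; the last joint's range is limited). The gripper opens to 92 mm and grips with 3 to 60 N. Pads are 19 mm wide; open, the fingers measure 130 mm over their backs; the gripper's body (75 mm by 190 mm) begins 47 mm behind the grasp point.
Start: joints at [-0.954, 0.501, -0.427, 1.55, 0.221, 1.138, -0.21], TCP at [0.225, 0.61, 0.292] pointing down, gripper open.
Joint ranges: [-2.88, 2.88], [-0.31, 2.03], [-1.54, 1.56], [0.2, 2.42], [-1.41, 4.55], [0.19, 2.02], [-2.57, 2.57]. Speed limits (rad/s): [2.57, 2.57, 3.14, 3.14, 3.14, 3.14, 3.14].

## Interface

Orientations are given as [roll, pitch, yaw] about the fixed x, y, z axes, in that order (R = Rz(yaw) Ry(pitch) Rx(roll)).
In Python, from plant import r gives the robot as it stands.
- The arm moves only by the shell command python3 -m pendant 'ROWS' [OPENING] [FORCE]. ROWS is JSON, a list of rows, each a list of 2 entries, a list of its own where there are three numbers: the shift along the tool's x, y, z in mm, then the turn, a rotation vector about the tool's x, y, z in degrees. A call has exactly 8 rows; each row shifts and turns the commanded pose from where the row before left it, along the tool's axes as they then stand; what a row does not reach is not made up. A row lasts 1/12 s, in which the tool goes at most 41.7 mm and 7.16 degrees, less where a joint would pass 70% of its speed; a pose out of reach is approached as far as the arm can. A call with a gripper value outside its range is refused whole. OPENING is the finger opening in mm, from 0 to 91.8, set as the call begins (- or left out, the last holds). The fingers move at their own pace and stop on an object; FORCE is the grip in N (left out, the last holds). Time passes only in rows, so rows that do not move let the fingers close, or fill a call up. It gives the time, the measured TCP pose, the force, the opening and the grip force at its end, in the units of the state.
- r.state(): the state, without advancing time (a new reading comes with each control period).
- r.camera(name): name is "side" or "top" or "wrist"; returns the picture (420x560x3 uint8, red, green, blue); there is no depth.
- r.get_calibration(name): a dict with "fx", "fy", "cx", "cy" (pixels), "cam_to_world" (4x4, takes a point from camera to world coordinates); the wrist camera has in their place "hand_eye" (4x4, takes a point from camera to tool coordinates, whose origin is the TCP and whose axes are the flange's). Camera axes: x right, y down, z forward; pixel columns grow to the right and rows downward; lengths in m; the calibration is good to about 2 mm. The wrist camera is an equidistant fisheye: a pixel r from the principal point sees the ray r / f radians off the axis. A picture is of the moment at which its call begins: read the wrist's pose just before it. get_calibration takes no time and is no camera call.
- r.job_done(): hands the job in; it is judged then, once.
Trained networks look in the newest picture that a camera, given by its name, has taken for a name from the list of things; names that differ only in an ending like _2 or _b are one class to them, and where a whole thing is asked for, a point or a joint stands for the part that bears it (a point fixed in the world has none). Each returns a list of dicts, best first, with "confidence" (0 to 1); they miss things now and then, are a little off and sometimes report something else, mostly with a low value. They report only what shows in the picture. A call takes as long as a camera call. They do not tell look-alikes from the thing itself.
- r.look_for(name, camera): "point" ([x, y, z] in m, in world coordinates, good to about 4 mm: the middle of the surface that is visible of it).
- r.silhouettes(name, camera): "pixels" (420x560 bool, what is visible of it).
- r.place_of(name, camera): "point" ([x, y, z] in m, in world coordinates, good to about 4 mm: a listed point, or the origin of a listed thing).
The state is a dict: "t": time; "qpos": joint angles; "qvel": joint speeds; "tau": joint torques, N m; "position": TCP position; "tool_rot": TCP orientation; "contact_force": force on the tool from outside, world axes, zero at the start; "wrist_torque": the same for the moment, N m; "width": opening from 0.0 (shut) to 1.0 (fully open); "grip_force": force on a finger pad.
Only numpy, scipy, OpenCV 4.12 (cv2) and the standard library are available. Lean on these libraries where they do the work, as an engineer would, in place of code of your own. Each camera call takes 0.05 s, during which the arm holds its last target. There are 200 camera calls.

## Working session

There is one attempt and no reset: what is moved stays moved. The work goes in short steps, Python scripts to look and compute and a shell command to move; the robot and the scene stay as the last step left them, time stands still between calls to the robot, and variables do not carry over. Pictures are saved under pics/ and viewed, at most 10 in all, crops included, and the job is handed in when it is done.

```bash
ls; mkdir -p pics; cat > h.py <<'E'
from plant import r
import numpy as np, cv2
from scipy.spatial.transform import Rotation as R
def save(n,im): cv2.imwrite(f'pics/{n}.png',im[:,:,::-1])
def proj(cam,p):
    c=r.get_calibration(cam);T=np.linalg.inv(np.array(c['cam_to_world']));q=T[:3,:3]@np.array(p)+T[:3,3]
    return np.array([c['cx']+c['fx']*q[0]/q[2],c['cy']+c['fy']*q[1]/q[2]])
def back(cam,uv,z):
    c=r.get_calibration(cam);T=np.array(c['cam_to_world']);d=T[:3,:3]@np.array([(uv[0]-c['cx'])/c['fx'],(uv[1]-c['cy'])/c['fy'],1])
    return T[:3,3]+d*(z-T[2,3])/d[2]
E
python3 - <<'E'
from h import *
print({k:v for k,v in r.state().items()}, r.grasp_offset)
a=r.camera('top');b=r.camera('side');save('top0',a);save('side0',b)
for n in ['vice','vice_jaw','vice_screw','vice_knob','bend_block','block_edge','flat_bar','bar_line']:
  for c in ['top','side']:
    print(n,c,[(np.round(d['point'],4).tolist(),round(d['confidence'],2),proj(c,d['point']).round().tolist()) for d in r.place_of(n,c)[:3]])
E
```

```text
pics
{'t': 0.0, 'qpos': array([-0.95384545,  0.50181503, -0.42677521,  1.55143669,  0.2208178 ,
        1.13830943, -0.21030921]), 'qvel': array([-0.0003406 , -0.0012116 ,  0.00058337, -0.00050134, -0.00068864,
        0.00176322, -0.00049234]), 'tau': array([ 2.83724994e-04, -5.66599095e+01, -5.81638858e+00, -2.79103804e+01,
       -6.87124254e-02,  3.07226123e-02,  1.76407193e-04]), 'position': array([0.22503532, 0.60919632, 0.29120295]), 'tool_rot': array([-3.13968229e+00, -3.38902557e-05,  2.78787819e+00]), 'contact_force': array([ 0.41314173, -0.14170067,  0.22348496]), 'wrist_torque': array([ 0.02053635, -0.02411675,  0.00507176]), 'grip_force': 0.0, 'width': 0.9973119130054848} 0.0467
vice top [([0.5424, 0.0172, 0.0008], 0.76, [236.0, 218.0]), ([0.7505, 0.0445, 0.0019], 0.22, [229.0, 148.0])]
vice side [([0.5511, 0.0145, 0.0025], 0.94, [259.0, 218.0])]
vice_jaw top [([0.5507, 0.0391, 0.0532], 0.8, [227.0, 212.0])]
vice_jaw side [([0.7391, -0.235, 0.0007], 0.4, [371.0, 250.0])]
vice_screw top [([0.5568, 0.1649, 0.0663], 0.61, [181.0, 209.0])]
vice_screw side [([0.5598, 0.1596, 
[... 489 characters left out ...]
.0205, 0.126], 0.87, [240.0, 185.0])]
flat_bar top [([0.4759, -0.1775, 0.0018], 0.84, [303.0, 241.0]), ([0.336, -0.0728, -0.0], 0.83, [267.0, 290.0]), ([0.5401, 0.0144, 0.127], 0.8, [233.0, 212.0])]
flat_bar side [([0.5394, 0.0147, 0.1216], 0.82, [255.0, 183.0]), ([0.4756, -0.1735, 0.0016], 0.81, [268.0, 270.0]), ([0.3363, -0.0727, -0.0007], 0.68, [199.0, 264.0])]
bar_line top [([0.3313, -0.0516, 0.0036], 0.97, [259.0, 291.0]), ([0.4907, -0.1703, 0.0023], 0.67, [301.0, 236.0]), ([0.5618, 0.0174, 0.1325], 0.56, [231.0, 203.0])]
bar_line side [([0.3325, -0.0527, 0.0027], 0.83, [194.0, 259.0]), ([0.7489, 0.0429, -0.0026], 0.71, [314.0, 194.0]), ([0.4927, -0.1684, 0.0047], 0.64, [273.0, 265.0])]
```

```bash
python3 - <<'E'
from h import *
a=cv2.imread('pics/top0.png');b=cv2.imread('pics/side0.png')
m=np.vstack([cv2.resize(a[130:330,100:380],None,fx=2,fy=1.9)[:300] if 0 else cv2.resize(a[140:320,120:360],(800,600))])
cv2.imwrite('pics/c1.png',m)
cv2.imwrite('pics/c2.png',cv2.resize(b[120:300,160:400],(800,600)))
E
```

```text
(no output)
```

View pics/c1.png

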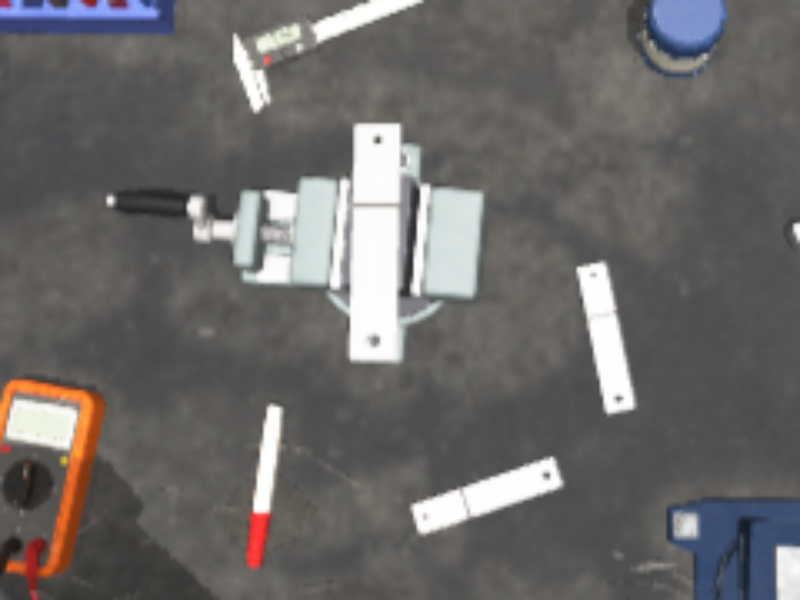

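View pics/c2.png

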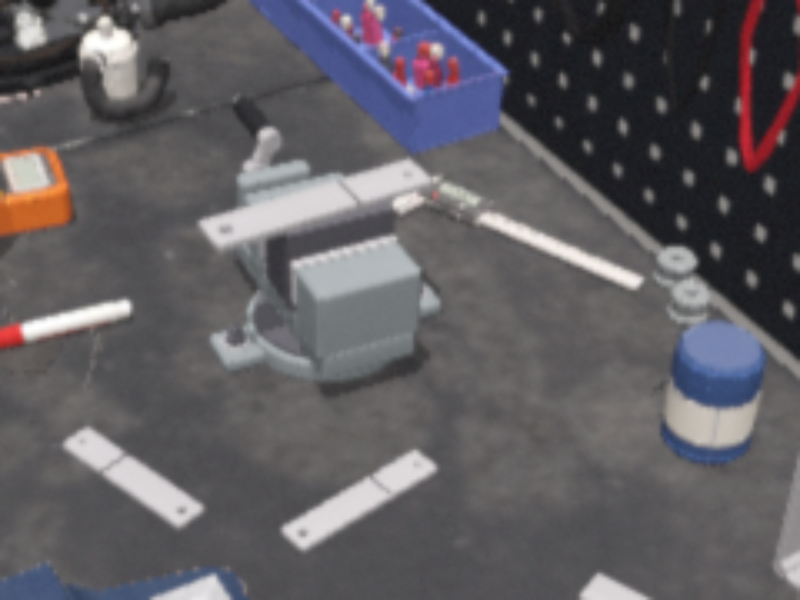

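Lookalikes for flat_bar (c1 crop pixels): the bar on the block at (376,240), a loose bar at (605,338) and a loose bar at (487,495). The one on the block is the largest and spans 237 px, so I'm choosing that one. The knob is black, at (150,202). In the side crop the long end points to the robot. Next I move over the vice for a closer wrist view.

```bash
python3 -m pendant '[[[0,0,-3],[0,0,7]],[[0,0,-3],[0,0,7]],[[0,0,-3],[0,0,7]],[[0,0,-3],[0,0,7]],[[0,0,-3],[0,0,7]],[[0,0,-3],[0,0,7]],[[0,0,-3],[0,0,7]],[[0,0,-3],[0,0,7]]]' 91 &&
python3 -m pendant '[[[-10,8,-2],[0,0,7]],[[-20,14,-2],[0,0,6.7]],[[-30,22,-2],[0,0,0]],[[-32,23,-2],[0,0,0]],[[-32,23,-2],[0,0,0]],[[-32,23,-2],[0,0,0]],[[-32,23,-2],[0,0,0]],[[-32,23,-2],[0,0,0]]]' &&
python3 -m pendant '[[[-32,23,0],[0,0,0]],[[-32,23,0],[0,0,0]],[[-32,23,0],[0,0,0]],[[-32,23,0],[0,0,0]],[[-32,23,0],[0,0,0]],[[-32,23,0],[0,0,0]],[[-20,16,0],[0,0,0]],[[0,0,0],[0,0,0]]]'
python3 - <<'E'
from h import *
s=r.state();print(s['t'],s['position'],s['tool_rot'],s['qpos'])
a=r.camera('wrist');save('w1',a);c=r.get_calibration('wrist');print(c)
for n in ['vice','vice_screw','vice_knob','bend_block','block_edge','flat_bar','bar_line']:
  print(n,[(np.round(d['point'],4).tolist(),round(d['confidence'],2)) for d in r.place_of(n,'wrist')[:3]])
E
```

```text
t: 1.57
position: [0.2251, 0.6098, 0.3164]
tool_rot: [-3.142, -0.0, 1.805]
contact_force: [0.3, -0.3, 0.2]
width: 0.988
grip_force: 0.0
t: 2.23
position: [0.3894, 0.3922, 0.3326]
tool_rot: [3.141, -0.0, 1.572]
contact_force: [0.1, 0.3, 0.1]
width: 0.991
grip_force: 0.0
t: 2.9
position: [0.5465, 0.1745, 0.3324]
tool_rot: [3.139, 0.003, 1.561]
contact_force: [-0.4, -1.1, 0.6]
width: 0.995
grip_force: 0.0
2.9 [0.54651762 0.1745368  0.33240835] [3.13904253 0.00329654 1.56128021] [-0.40913625  0.29340029  0.06285415  1.7172445  -0.01568239  1.13031051
 -0.35180623]
{'fx': 325.19226210127806, 'fy': 325.19226210127806, 'cx': 276.4210996970383, 'cy': 208.72358524152872, 'hand_eye': array([[ 1.30404723e-03, -9.55278586e-01, -2.95704453e-01,
         8.17771737e-02],
       [ 9.99998785e-01,  9.93306538e-04,  1.20106808e-03,
         2.78199126e-04],
       [-8.53629453e-04, -2.95705660e-01,  9.55278721e-01,
        -9.21967641e-02],
       [ 0.00000000e+00,  0.00000000e+00,  0.00000000e+00,
         1.00000000e+00]])}
vice [([0.5446, 0.0157, 0.0012], 0.96)]
vice_screw [([0.5572, 0.1642, 0.0663], 0.58)]
vice_knob [([0.5723, 0.2025, 0.092], 0.58)]
bend_block []
block_edge []
flat_bar [([0.537, 0.0154, 0.1242], 0.95)]
bar_line [([0.5655, 0.0175, 0.1335], 0.81), ([0.5446, 0.0166, 0.0017], 0.68), ([0.5557, 0.1645, 0.0677], 0.44)]
```

View pics/w1.png

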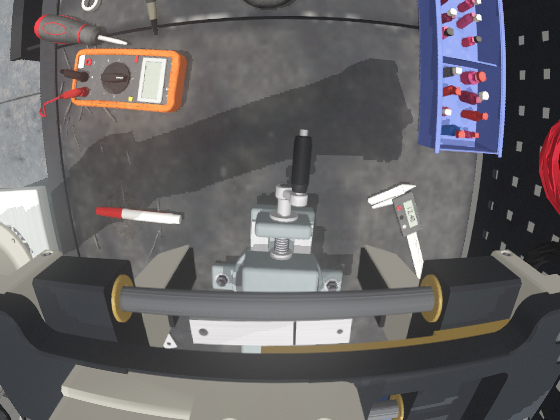

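The wrist view shows the knob from (304,133) to (300,190), the screw hub at (284,195–215), the spindle to (282,255), and the fold line at (295,330). Now I back-project these points.

```bash
cat >> h.py <<'E'
def wback(uv,z,s):
    c=r.get_calibration('wrist');H=np.array(c['hand_eye']);d=np.array(uv,float)-[c['cx'],c['cy']];rr=np.hypot(*d);th=rr/c['fx']
    v=np.array([*(d/max(rr,1e-9)*np.sin(th)),np.cos(th)]);Rt=R.from_euler('xyz',s['tool_rot']).as_matrix()
    v=Rt@H[:3,:3]@v;o=Rt@H[:3,3]+np.array(s['position']);return o+v*(z-o[2])/v[2]
E
python3 - <<'E'
from h import *
s=dict(position=[0.54651762,0.1745368,0.33240835],tool_rot=[3.13904253,0.00329654,1.56128021])
for n,uv,z in [('knob out',(304,134),.094),('knob in',(299.5,191),.094),('spindle near jaw',(282,250),.07),('hub',(284,213),.075),('lineL',(294.5,321),.131),('lineR',(295.5,343),.131),('barA',(191,318),.131),('barB',(353,319),.131)]:
    print(n,wback(uv,z,s).round(4))
im=cv2.imread('pics/w1.png')
cv2.imwrite('pics/w1c.png',cv2.resize(im[120:360,180:370],(600,758))[:600])
print(r.state()['position'],r.state()['tool_rot'])
E
```

```text
knob out [0.5762 0.2322 0.094 ]
knob in [0.572  0.1724 0.094 ]
spindle near jaw [0.5539 0.0938 0.07  ]
hub [0.5562 0.1421 0.075 ]
lineL [0.5666 0.0338 0.131 ]
lineR [0.5685 0.0007 0.131 ]
barA [0.4498 0.0359 0.131 ]
barB [0.6332 0.0332 0.131 ]
[0.54205049 0.18340015 0.33228181] [-3.14142221e+00 -4.72685252e-04  1.57399360e+00]
```

View pics/w1c.png

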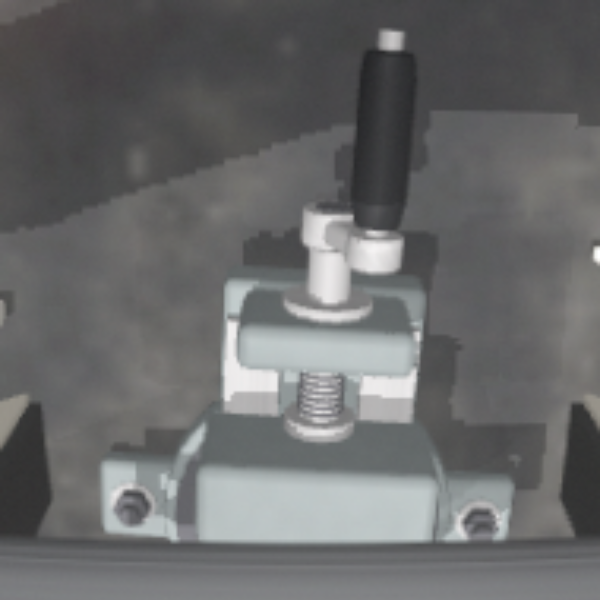

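The fold line comes out at x ≈ 0.5675 and the bar is nearly square. The vice yaw is about -0.07 rad. Next is the approach to the knob.

```bash
python3 -m pendant '[[[0,0,0],[0,0,4.2]],[[5,5,15],[0,0,0]],[[5,5,20],[0,0,0]],[[5,5,20],[0,0,0]],[[5,5,20],[0,0,0]],[[5,5,20],[0,0,0]],[[4.2,5.8,15],[0,0,0]],[[0,0,0],[0,0,0]]]' 60 &&
python3 -m pendant '[[[0,0,10],[0,0,0]],[[0,0,15],[0,0,0]],[[0,0,15],[0,0,0]],[[0,0,15],[0,0,0]],[[0,0,15],[0,0,0]],[[0,0,11],[0,0,0]],[[0,0,0],[0,0,0]],[[0,0,0],[0,0,0]]]'
python3 - <<'E'
from h import *
s=r.state();print(s['t'],s['position'],s['tool_rot'])
save('s1',r.camera('side'));save('t1',r.camera('top'));a=r.camera('wrist');save('w2',a)
print([(np.round(d['point'],4).tolist(),round(d['confidence'],2)) for c in['top','side','wrist'] for d in r.place_of('vice_knob',c)[:2]])
t=cv2.imread('pics/w2.png');u=cv2.imread('pics/s1.png')
cv2.imwrite('pics/m2.png',np.hstack([cv2.resize(t,(440,330))[:, :],cv2.resize(u[110:230,170:300],(357,330))]))
E
```

```text
t: 3.97
position: [0.5739, 0.2099, 0.2187]
tool_rot: [-3.137, 0.002, 1.5]
contact_force: [-0.5, -0.1, -0.3]
width: 0.656
grip_force: 0.0
t: 4.63
position: [0.5754, 0.2087, 0.1414]
tool_rot: [-3.141, 0.0, 1.498]
contact_force: [0.8, 0.5, -0.4]
width: 0.65
grip_force: 0.0
4.6333 [0.57543414 0.20871967 0.14137554] [-3.14123806e+00  1.62874826e-04  1.49813084e+00]
[([0.5719, 0.2041, 0.0917], 0.47), ([0.5714, 0.2072, 0.0979], 0.66), ([0.5749, 0.1994, 0.0952], 0.68)]
```

View pics/m2.png

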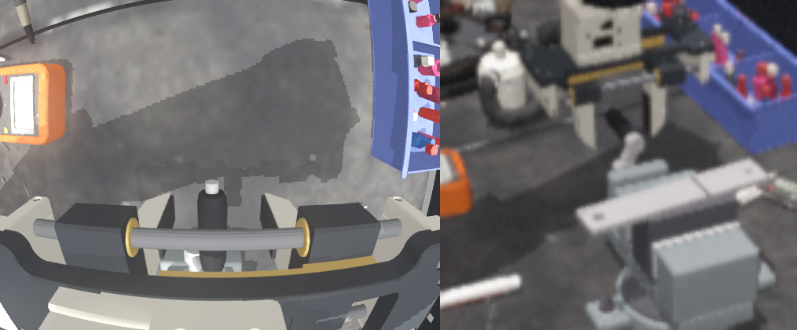

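The knob (wrist panel at 212,225) sits between the fingers. I'm closing now.

```bash
python3 -m pendant '[[[0,0,0],[0,0,0]],[[0,0,0],[0,0,0]],[[0,0,0],[0,0,0]],[[0,0,0],[0,0,0]],[[0,0,0],[0,0,0]],[[0,0,0],[0,0,0]],[[0,0,0],[0,0,0]],[[0,0,0],[0,0,0]]]' 0 25
python3 - <<'E'
from h import *
s=r.state();print(s['t'],s['position'],s['tool_rot'],s['width']*91.8,s['grip_force'],s['contact_force'])
# rows: angle a (0 up, + toward -x), tool y=+x, tool z=down ; per row 10deg
R0=32
for k in range(-30,375,10):
    a,b=np.radians(k),np.radians(k+10)
    print(k,'y%.1f z%.1f'%(-R0*(np.sin(b)-np.sin(a)),-R0*(np.cos(b)-np.cos(a))),end='; ')
E
```

```text
t: 5.6
position: [0.5747, 0.2089, 0.1409]
tool_rot: [-3.14, 0.0, 1.498]
contact_force: [-3.1, -0.0, 1.1]
width: 0.186
grip_force: 25.0
5.6 [0.57473121 0.20889088 0.14087435] [-3.13975913e+00  3.46443529e-04  1.49838793e+00] 17.07838869971239 24.99987691640854 [-3.09474314 -0.03558899  1.07354198]
-30 y-5.1 z-2.4; -20 y-5.4 z-1.4; -10 y-5.6 z-0.5; 0 y-5.6 z0.5; 10 y-5.4 z1.4; 20 y-5.1 z2.4; 30 y-4.6 z3.2; 40 y-3.9 z3.9; 50 y-3.2 z4.6; 60 y-2.4 z5.1; 70 y-1.4 z5.4; 80 y-0.5 z5.6; 90 y0.5 z5.6; 100 y1.4 z5.4; 110 y2.4 z5.1; 120 y3.2 z4.6; 130 y3.9 z3.9; 140 y4.6 z3.2; 150 y5.1 z2.4; 160 y5.4 z1.4; 170 y5.6 z0.5; 180 y5.6 z-0.5; 190 y5.4 z-1.4; 200 y5.1 z-2.4; 210 y4.6 z-3.2; 220 y3.9 z-3.9; 230 y3.2 z-4.6; 240 y2.4 z-5.1; 250 y1.4 z-5.4; 260 y0.5 z-5.6; 270 y-0.5 z-5.6; 280 y-1.4 z-5.4; 290 y-2.4 z-5.1; 300 y-3.2 z-4.6; 310 y-3.9 z-3.9; 320 y-4.6 z-3.2; 330 y-5.1 z-2.4; 340 y-5.4 z-1.4; 350 y-5.6 z-0.5; 360 y-5.6 z0.5; 370 y-5.4 z1.4;
```

Gripped. I crank the first 80° and then check the forces.

```bash
python3 -m pendant '[[[-0.17,-5.1,-2.3],[0,0,0]],[[-0.17,-5.4,-1.4],[0,0,0]],[[-0.17,-5.6,-0.5],[0,0,0]],[[-0.17,-5.6,0.5],[0,0,0]],[[-0.17,-5.4,1.4],[0,0,0]],[[-0.17,-5.1,2.4],[0,0,0]],[[-0.17,-4.6,3.2],[0,0,0]],[[-0.17,-3.9,3.9],[0,0,0]]]'
python3 -m pendant '[[[-0.17,-3.2,4.6],[0,0,0]],[[-0.17,-2.4,5.1],[0,0,0]],[[-0.17,-1.4,5.4],[0,0,0]],[[-0.17,-0.5,5.6],[0,0,0]],[[-0.17,0.5,5.6],[0,0,0]],[[-0.17,1.4,5.4],[0,0,0]],[[0,0,0],[0,0,0]],[[0,0,0],[0,0,0]]]'
python3 - <<'E'
from h import *
s=r.state();print(s['t'],s['position'],s['tool_rot'],s['width']*91.8,s['grip_force'],s['contact_force'])
save('s3',r.camera('side'))
for n in['vice_knob','vice_jaw']:print([(np.round(d['point'],4).tolist(),round(d['confidence'],2)) for c in['side'] for d in r.place_of(n,c)[:2]])
E
```

```text
t: 6.27
position: [0.5374, 0.2103, 0.1353]
tool_rot: [3.135, -0.002, 1.498]
contact_force: [6.4, 0.2, -1.4]
width: 0.19
grip_force: 25.0
t: 6.93
position: [0.5298, 0.2098, 0.1016]
tool_rot: [3.141, -0.0, 1.498]
contact_force: [5.9, 0.4, -3.2]
width: 0.189
grip_force: 25.0
6.9333 [0.52975428 0.20975276 0.10163763] [ 3.14110565e+00 -1.36689082e-04  1.49785139e+00] 17.326429847064567 25.015394613146782 [ 5.90570839  0.42428606 -3.23015116]
[([0.5284, 0.207, 0.0567], 0.45), ([0.7117, -0.3686, 0.001], 0.21)]
[]
```

```bash
python3 -m pendant '[[[-0.17,2.9,5.0],[0,0,0]],[[-0.17,3.5,4.5],[0,0,0]],[[-0.17,3.9,3.9],[0,0,0]],[[-0.17,4.6,3.2],[0,0,0]],[[-0.17,5.1,2.4],[0,0,0]],[[-0.17,5.4,1.4],[0,0,0]],[[-0.17,5.6,0.5],[0,0,0]],[[-0.17,5.6,-0.5],[0,0,0]]]'
python3 -m pendant '[[[-0.17,5.4,-1.4],[0,0,0]],[[-0.17,5.1,-2.4],[0,0,0]],[[-0.17,4.6,-3.2],[0,0,0]],[[-0.17,3.9,-3.9],[0,0,0]],[[-0.17,3.2,-4.6],[0,0,0]],[[-0.17,2.4,-5.1],[0,0,0]],[[0,0,0],[0,0,0]],[[0,0,0],[0,0,0]]]'
python3 - <<'E'
from h import *
s=r.state();p=s['position'];print(s['t'],p,s['tool_rot'],s['width']*91.8,s['contact_force'])
d=[p[0]-.5595,p[2]-.0467-.066];print(np.hypot(*d),np.degrees(np.arctan2(-d[0],d[1]))%360)
E
```

```text
t: 7.75
position: [0.5632, 0.2061, 0.0803]
tool_rot: [-3.136, 0.001, 1.499]
contact_force: [-5.9, 2.6, 0.6]
width: 0.197
grip_force: 25.0
t: 8.42
position: [0.5907, 0.2029, 0.1036]
tool_rot: [3.14, -0.001, 1.498]
contact_force: [-2.0, 2.2, 0.3]
width: 0.191
grip_force: 25.0
8.4167 [0.59073685 0.20293157 0.10363461] [ 3.14025454e+00 -5.31959801e-04  1.49781535e+00] 17.522690033012516 [-2.02773235  2.193565    0.34665839]
0.03252571222541341 253.81650722471613
```

```bash
python3 -m pendant '[[[-0.1,1.2,-5.4],[0,0,0]],[[-0.1,0.3,-5.6],[0,0,0]],[[-0.1,-0.7,-5.6],[0,0,0]],[[-0.1,-1.6,-5.4],[0,0,0]],[[-0.1,-2.5,-5.0],[0,0,0]],[[-0.1,-3.4,-4.5],[0,0,0]],[[-0.1,-4.1,-3.8],[0,0,0]],[[0,0,0],[0,0,0]]]'
python3 - <<'E'
from h import *
s=r.state();p=s['position'];print(s['t'],p,s['tool_rot'],s['width']*91.8,s['contact_force'])
d=[p[0]-.5595,p[2]-.0467-.066];print(np.hypot(*d),np.degrees(np.arctan2(-d[0],d[1]))%360)
E
python3 -m pendant '[[[-0.1,-4.7,-3.1],[0,0,0]],[[-0.1,-5.2,-2.2],[0,0,0]],[[-0.1,-5.5,-1.2],[0,0,0]],[[-0.1,-5.6,-0.2],[0,0,0]],[[0,0,0],[0,0,0]],[[0,0,0],[0,0,0]],[[0,0,0],[0,0,0]],[[0,0,0],[0,0,0]]]'
python3 - <<'E'
from h import *
s=r.state();p=s['position'];print(s['t'],p,s['tool_rot'],s['width']*91.8,s['contact_force'])
d=[p[0]-.5595,p[2]-.0467-.066];print(np.hypot(*d),np.degrees(np.arctan2(-d[0],d[1]))%360)
E
```

```text
t: 9.08
position: [0.5785, 0.2028, 0.1385]
tool_rot: [-3.141, 0.0, 1.498]
contact_force: [-2.7, 1.1, -3.9]
width: 0.19
grip_force: 25.0
9.0833 [0.57849709 0.20275058 0.13853921] [-3.14124408e+00  3.63239038e-04  1.49816038e+00] 17.396796978696194 [-2.71477725  1.12544    -3.93961606]
0.032071083607026485 323.67652108221864
t: 9.75
position: [0.5579, 0.2036, 0.1444]
tool_rot: [-3.14, 0.001, 1.498]
contact_force: [0.2, -1.3, -5.1]
width: 0.187
grip_force: 25.0
9.75 [0.55791924 0.20359206 0.14442299] [-3.14029099e+00  8.79694330e-04  1.49759429e+00] 17.210429388875372 [ 0.15602701 -1.28491948 -5.14869517]
0.03176235308433826 2.852695268578732
```

```bash
python3 -m pendant '[[[0,-2.8,0.2],[0,0,0]],[[0,-2.8,0.4],[0,0,0]],[[0,0,0],[0,0,0]],[[0,0,0],[0,0,0]],[[0,0,0],[0,0,0]],[[0,0,0],[0,0,0]],[[0,0,0],[0,0,0]],[[0,0,0],[0,0,0]]]' - 35
python3 -m pendant '[[[0,-2.8,0.7],[0,0,0]],[[0,-2.7,0.9],[0,0,0]],[[0,0,0],[0,0,0]],[[0,0,0],[0,0,0]],[[0,0,0],[0,0,0]],[[0,0,0],[0,0,0]],[[0,0,0],[0,0,0]],[[0,0,0],[0,0,0]]]'
```

```text
t: 10.42
position: [0.5539, 0.2038, 0.1441]
tool_rot: [3.14, 0.0, 1.497]
contact_force: [4.5, -2.7, -8.1]
width: 0.189
grip_force: 35.0
t: 11.08
position: [0.5489, 0.204, 0.1428]
tool_rot: [3.139, 0.0, 1.497]
contact_force: [5.2, -3.1, -7.7]
width: 0.191
grip_force: 35.0
```

```bash
python3 -m pendant '[[[0,-2.6,1.3],[0,0,0]],[[0,-2.5,1.6],[0,0,0]],[[0,0,0],[0,0,0]],[[0,0,0],[0,0,0]],[[0,0,0],[0,0,0]],[[0,0,0],[0,0,0]],[[0,0,0],[0,0,0]],[[0,0,0],[0,0,0]]]' - 40
python3 - <<'E'
from h import *
s=r.state();p=s['position'];print(s['t'],p,s['tool_rot'],s['width']*91.8,s['contact_force'])
d=[p[0]-.5595,p[2]-.0467-.066];print(np.hypot(*d),np.degrees(np.arctan2(-d[0],d[1]))%360)
for n in['bend_block','vice_jaw']:
  for c in['top','side']:
    r.camera(c);print(n,c,[(np.round(d['point'],4).tolist(),round(d['confidence'],2)) for d in r.place_of(n,c)[:2]])
E
```

```text
t: 11.75
position: [0.5441, 0.2042, 0.1404]
tool_rot: [3.138, 0.0, 1.497]
contact_force: [4.7, -4.2, -3.5]
width: 0.182
grip_force: 40.0
11.75 [0.54410455 0.2041848  0.14044422] [3.13804170e+00 1.50490349e-04 1.49666601e+00] 16.740850321092452 [ 4.6689447  -4.22085466 -3.51782726]
0.0317295042393784 29.0261886065543
bend_block top [([0.547, 0.0111, 0.05], 0.76)]
bend_block side [([0.5479, 0.0116, 0.0535], 0.91)]
vice_jaw top [([0.5519, 0.032, 0.0538], 0.65)]
vice_jaw side [([0.5487, 0.0151, 0.002], 0.28)]
```

```bash
python3 -m pendant '[[[-0.4,-2.4,1.6],[0,0,0]],[[-0.4,-2.3,1.8],[0,0,0]],[[0,0,0],[0,0,0]],[[0,0,0],[0,0,0]],[[0,0,0],[0,0,0]],[[0,0,0],[0,0,0]],[[0,0,0],[0,0,0]],[[0,0,0],[0,0,0]]]'
python3 -m pendant '[[[-0.3,-2.1,1.9],[0,0,0]],[[-0.3,-2.0,2.0],[0,0,0]],[[0,0,0],[0,0,0]],[[0,0,0],[0,0,0]],[[0,0,0],[0,0,0]],[[0,0,0],[0,0,0]],[[0,0,0],[0,0,0]],[[0,0,0],[0,0,0]]]'
python3 - <<'E'
from h import *
s=r.state();p=s['position'];print(s['t'],p,s['tool_rot'],s['width']*91.8,s['contact_force'])
d=[p[0]-.5595,p[2]-.0467-.066];print(np.hypot(*d),np.degrees(np.arctan2(-d[0],d[1]))%360)
E
```

```text
t: 12.82
position: [0.5401, 0.2044, 0.1378]
tool_rot: [3.136, -0.001, 1.497]
contact_force: [4.8, -3.7, 0.2]
width: 0.19
grip_force: 40.0
t: 13.48
position: [0.537, 0.2045, 0.1348]
tool_rot: [3.134, -0.002, 1.497]
contact_force: [5.3, -3.3, 4.1]
width: 0.188
grip_force: 40.0
13.4833 [0.53696058 0.20448336 0.13479813] [ 3.13422563e+00 -2.18561852e-03  1.49692801e+00] 17.271712470537494 [ 5.34045758 -3.26994063  4.11459742]
0.03156505547103591 45.56641124499645
```

```bash
python3 -m pendant '[[[-0.1,-1.9,2.0],[0,0,0]],[[-0.1,-1.8,2.1],[0,0,0]],[[0,0,0],[0,0,0]],[[0,0,0],[0,0,0]],[[0,0,0],[0,0,0]],[[0,0,0],[0,0,0]],[[0,0,0],[0,0,0]],[[0,0,0],[0,0,0]]]'
python3 -m pendant '[[[-0.1,-1.8,2.2],[0,0,0]],[[-0.1,-1.7,2.3],[0,0,0]],[[0,0,0],[0,0,0]],[[0,0,0],[0,0,0]],[[0,0,0],[0,0,0]],[[0,0,0],[0,0,0]],[[0,0,0],[0,0,0]],[[0,0,0],[0,0,0]]]'
python3 - <<'E'
from h import *
s=r.state();p=s['position'];print(s['t'],p,s['tool_rot'],s['width']*91.8,s['contact_force'])
d=[p[0]-.5595,p[2]-.0467-.066];a=np.arctan2(-d[0],d[1]);print(np.hypot(*d),np.degrees(a)%360,np.dot([np.cos(a),np.sin(a)],s['contact_force'][[0,2]]))
E
```

```text
t: 14.15
position: [0.5341, 0.2047, 0.1315]
tool_rot: [3.133, -0.003, 1.497]
contact_force: [5.5, -3.2, 7.7]
width: 0.186
grip_force: 40.0
t: 14.82
position: [0.5316, 0.2048, 0.1277]
tool_rot: [3.131, -0.003, 1.497]
contact_force: [5.6, -3.6, 9.8]
width: 0.193
grip_force: 40.0
14.8167 [0.53157013 0.20475365 0.12767686] [ 3.13061545 -0.00344689  1.49654464] 17.704185167673522 [ 5.61615688 -3.57135032  9.80639701]
0.03169201772021266 61.79842051813029 11.296339456785379
```

```bash
python3 -m pendant '[[[-0.1,-1.3,2.4],[0,0,0]],[[-0.1,-1.2,2.5],[0,0,0]],[[-0.1,-1.0,2.5],[0,0,0]],[[0,0,0],[0,0,0]],[[0,0,0],[0,0,0]],[[0,0,0],[0,0,0]],[[0,0,0],[0,0,0]],[[0,0,0],[0,0,0]]]'
python3 - <<'E'
from h import *
s=r.state();p=s['position'];print(s['t'],p,s['tool_rot'],s['width']*91.8,s['contact_force'])
d=[p[0]-.5595,p[2]-.0467-.066];a=np.arctan2(-d[0],d[1]);print(np.hypot(*d),np.degrees(a)%360,np.dot([np.cos(a),np.sin(a)],s['contact_force'][[0,2]]))
E
```

```text
t: 15.48
position: [0.5287, 0.2049, 0.121]
tool_rot: [3.129, -0.004, 1.496]
contact_force: [4.9, -4.3, 15.2]
width: 0.185
grip_force: 40.0
15.4833 [0.52870444 0.20489074 0.12103078] [ 3.12942978 -0.00407739  1.49642715] 16.975895055814295 [ 4.91232093 -4.29397801 15.23439216]
0.03190248557690592 74.86272882440599 15.988570592036941
```

The vice is tight (about 16 N tangential at the knob, roughly 8 rad turned). I'm releasing the knob, lifting, and turning to face the bar with the wrist camera on the robot's side.

```bash
python3 -m pendant '[[[0,0,-1],[0,0,0]],[[0,0,-1],[0,0,0]],[[0,0,0],[0,0,0]],[[0,0,0],[0,0,0]],[[0,0,0],[0,0,0]],[[0,0,0],[0,0,0]],[[0,0,0],[0,0,0]],[[0,0,0],[0,0,0]]]' 70 &&
python3 -m pendant '[[[0,0,-10],[0,0,0]],[[0,0,-20],[0,0,0]],[[0,0,-30],[0,0,0]],[[0,0,-35],[0,0,0]],[[0,0,-35],[0,0,0]],[[0,0,-30],[0,0,0]],[[0,0,-15],[0,0,-5]],[[0,0,0],[0,0,-6.5]]]' &&
python3 -m pendant '[[[0,0,0],[0,0,-6.5]],[[0,0,0],[0,0,-6.5]],[[0,0,0],[0,0,-6.5]],[[0,0,0],[0,0,-6.5]],[[0,0,0],[0,0,-6.5]],[[0,0,0],[0,0,-6.5]],[[0,0,0],[0,0,-6.5]],[[0,0,0],[0,0,-6.5]]]' &&
python3 -m pendant '[[[0,0,0],[0,0,-6.5]],[[0,0,0],[0,0,-6.5]],[[0,0,0],[0,0,-6.5]],[[0,0,0],[0,0,-6.5]],[[0,0,0],[0,0,0]],[[0,10,0],[0,0,0]],[[0,20,0],[0,0,0]],[[0,30,0],[0,0,0]]]' &&
python3 -m pendant '[[[-5,30,0],[0,0,0]],[[-5,30,0],[0,0,0]],[[-5,30,0],[0,0,0]],[[-5,20,0],[0,0,0]],[[-5,15,0],[0,0,0]],[[0,5,0],[0,0,0]],[[0,0,0],[0,0,0]],[[0,0,0],[0,0,0]]]'
python3 - <<'E'
from h import *
s=r.state();print(s['t'],s['position'].tolist(),s['tool_rot'].tolist(),s['qpos'])
a=r.camera('wrist');save('w4',a)
for n in ['vice','bend_block','block_edge','flat_bar','bar_line']:
  print(n,[(np.round(d['point'],4).tolist(),round(d['confidence'],2)) for d in r.place_of(n,'wrist')[:3]])
E
```

```text
t: 16.15
position: [0.5217, 0.2051, 0.1179]
tool_rot: [-3.14, 0.0, 1.499]
contact_force: [-0.6, 0.3, -1.2]
width: 0.716
grip_force: 0.0
t: 16.82
position: [0.5244, 0.2057, 0.2987]
tool_rot: [3.134, -0.002, 1.703]
contact_force: [0.8, 0.3, -0.0]
width: 0.764
grip_force: 0.0
t: 17.48
position: [0.5222, 0.2046, 0.2936]
tool_rot: [-3.141, -0.0, 2.612]
contact_force: [-0.6, -0.9, -0.7]
width: 0.761
grip_force: 0.0
t: 18.15
position: [0.5282, 0.2627, 0.2935]
tool_rot: [-3.14, 0.001, 3.052]
contact_force: [0.5, -0.5, -0.1]
width: 0.764
grip_force: 0.0
t: 18.82
position: [0.5624, 0.3919, 0.2928]
tool_rot: [-3.141, -0.001, 3.059]
contact_force: [1.0, 0.4, 0.3]
width: 0.764
grip_force: 0.0
18.8167 [0.5624261375780779, 0.39185104281480626, 0.29282260023570617] [-3.140641296790997, -0.0006292082321319725, 3.059071562014647] [-0.49077167  0.54099094 -0.23133137  1.45451166  0.12929068  1.16212007
  0.74651646]
vice [([0.5447, 0.0166, 0.0011], 0.6)]
bend_block []
block_edge []
flat_bar []
bar_line []
```

View pics/w4.png

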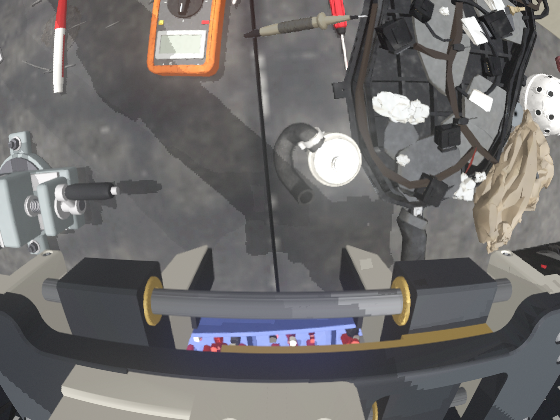

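I got the tool-y sign wrong, so the picture shows the area left of the vice (knob at 90,190, nothing touched). I'm going back the other way over the bar.

```bash
python3 -m pendant '[[[-6,-20,0],[0,0,0]],[[-6,-34,0],[0,0,0]],[[-6,-36,0],[0,0,0]],[[-6,-36,0],[0,0,0]],[[-6,-36,0],[0,0,0]],[[-6,-36,0],[0,0,0]],[[-6,-36,0],[0,0,0]],[[-6,-36,0],[0,0,0]]]' &&
python3 -m pendant '[[[-6,-36,0],[0,0,0]],[[-6,-34,0],[0,0,0]],[[-6,-25,0],[0,0,0]],[[-3,-13,0],[0,0,0]],[[0,0,0],[0,0,0]],[[0,0,0],[0,0,0]],[[0,0,0],[0,0,0]],[[0,0,0],[0,0,0]]]'
python3 - <<'E'
from h import *
s=r.state();print(s['t'],s['position'].tolist(),s['tool_rot'].tolist(),s['qpos'])
a=r.camera('wrist');save('w5',a)
for n in ['vice','bend_block','block_edge','flat_bar','bar_line']:
  print(n,[(np.round(d['point'],4).tolist(),round(d['confidence'],2)) for d in r.place_of(n,'wrist')[:3]])
im=cv2.imread('pics/w5.png');cv2.imwrite('pics/w5c.png',cv2.resize(im[100:350,110:440],(792,600)))
E
```

```text
t: 19.78
position: [0.5886, 0.1167, 0.2936]
tool_rot: [3.141, 0.001, 3.059]
contact_force: [1.2, 0.3, -0.5]
width: 0.765
grip_force: 0.0
t: 20.45
position: [0.6008, 0.0126, 0.2931]
tool_rot: [3.14, -0.0, 3.064]
contact_force: [0.3, 0.6, 0.8]
width: 0.763
grip_force: 0.0
20.45 [0.6007669917699917, 0.012592550766085528, 0.2931319663902817] [3.1401978794672285, -0.00022964085403787138, 3.0638596574057937] [ 0.04096659  0.38295837 -0.13625259  1.68676612  0.05610556  1.07574308
  1.38086169]
vice [([0.549, 0.0367, 0.0507], 0.53)]
bend_block []
block_edge []
flat_bar [([0.4758, -0.173, -0.0034], 0.93), ([0.5366, 0.0108, 0.1279], 0.84)]
bar_line [([0.5629, 0.0119, 0.1311], 0.98), ([0.4936, -0.1634, 0.0022], 0.82)]
```

View pics/w5c.png

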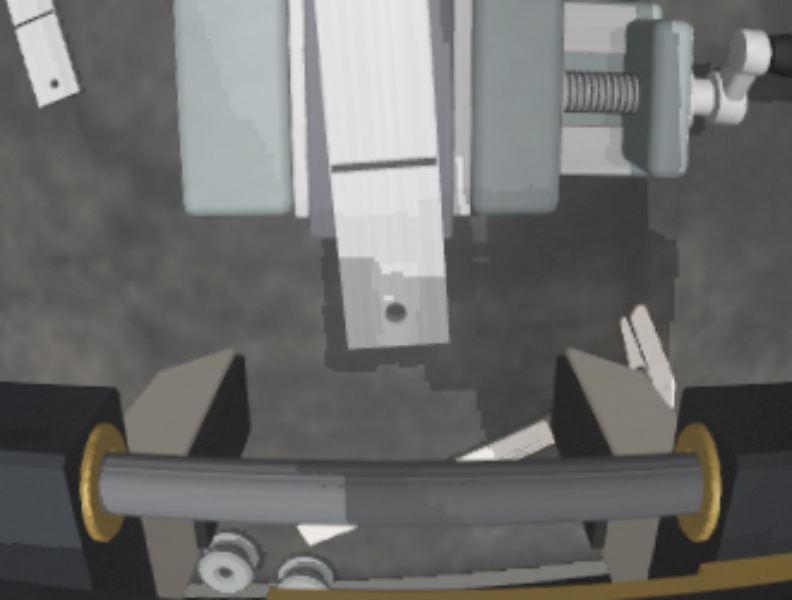

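The wrist crop shows the vice closed on the block. The fold line runs from (331,167) to (437,161), the bar's hole end is at (347–449,345), and the block's far edge is at row 236. The bar is yawed slightly relative to the block. I'm computing positions.

```bash
python3 - <<'E'
from h import *
s=dict(position=[0.6007669917699917, 0.012592550766085528, 0.2931319663902817],tool_rot=[3.1401978794672285, -0.00022964085403787138, 3.0638596574057937])
f=lambda u,v:(u/2.4+110,v/2.4+100)
P={}
for n,uv,z in [('lineL',(331,167),.131),('lineR',(437,161),.131),('endL',(347,349),.131),('endR',(449,342),.131),('barLt',(315,0),.131),('barRt',(430,0),.131),('blkL',(312,236),.125),('blkR',(450,236),.125),('blkLt',(305,60),.125),('fixL',(290,20),.104),('fixLb',(295,213),.104),('movL',(472,20),.104),('movLb',(473,213),.104),('fixb1',(186,213),.104),('movb2',(560,213),.104)]:
    P[n]=wback(f(*uv),z,s);print(n,P[n].round(4))
yaw=lambda a,b:np.arctan2(*(P[a]-P[b])[[1,0]])
print('bar',yaw('endL','barLt'),yaw('endR','barRt'),'lineperp',yaw('lineR','lineL')+0, 'jaws',yaw('fixLb','fixL'),yaw('movLb','movL'),'ends',yaw('movb2','fixb1')-np.pi/2,'blk',yaw('blkR','blkL')-np.pi/2)
for c in['top','side']:
  r.camera(c);print([(n,np.round(d['point'],4).tolist(),round(d['confidence'],2)) for n in['block_edge','bend_block','vice'] for d in r.place_of(n,c)[:1]])
# upper crop with marks, not viewed: row profile beside the bar for the -x edge
im=cv2.imread('pics/w5.png');cv2.imwrite('pics/w5u.png',cv2.resize(im[0:180,170:370],(800,600)*1) if 0 else cv2.resize(im[0:180,160:400],(800,600)))
E
```

```text
lineL [ 0.5655 -0.0055  0.131 ]
lineR [0.5663 0.0296 0.131 ]
endL [ 0.6311 -0.0065  0.131 ]
endR [0.6311 0.0298 0.131 ]
barLt [ 0.5102 -0.0058  0.131 ]
barRt [0.5133 0.031  0.131 ]
blkL [ 0.5903 -0.0151  0.125 ]
blkR [0.594  0.0326 0.125 ]
blkLt [ 0.5296 -0.0115  0.125 ]
fixL [ 0.5153 -0.0181  0.104 ]
fixLb [ 0.5865 -0.0234  0.104 ]
movL [0.5206 0.0466 0.104 ]
movLb [0.5916 0.0427 0.104 ]
fixb1 [ 0.5829 -0.0654  0.104 ]
movb2 [0.594  0.0757 0.104 ]
bar -0.006333306151860845 -0.010323273413610765 lineperp 1.5499204510684566 jaws -0.07488222222022653 -0.05466598034160394 ends -0.07836906152496481 blk -0.07749148993515909
[('block_edge', [0.5014, 0.0121, 0.1236], 0.57), ('bend_block', [0.548, 0.0113, 0.0493], 0.55), ('vice', [0.5029, 0.0104, 0.125], 0.71)]
[('block_edge', [0.5016, 0.0158, 0.1257], 0.66), ('bend_block', [0.548, 0.0113, 0.0515], 0.67), ('vice', [0.5513, 0.0148, -0.0009], 0.84)]
```

View pics/w5u.png

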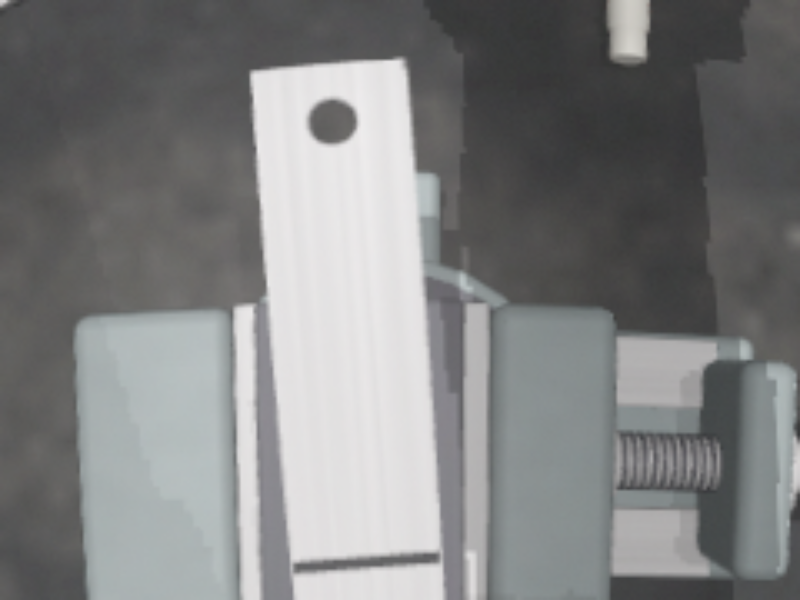

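```bash
python3 - <<'E'
from h import *
s=dict(position=[0.6007669917699917, 0.012592550766085528, 0.2931319663902817],tool_rot=[3.1401978794672285, -0.00022964085403787138, 3.0638596574057937])
for uv,z in [((260,300),.125),((462,303),.125),((293,568),.131),((440,556),.131),((251,71),.131),((406,59),.131)]: print(wback((uv[0]/3.3333+160,uv[1]/3.3333),z,s).round(4))
E
python3 -m pendant '[[[2,0,10],[0,0,-3.8]],[[2,0,15],[0,0,0]],[[2,0,18],[0,0,0]],[[0.8,-0.8,18],[0,0,0]],[[0,0,14],[0,0,0]],[[0,0,8],[0,0,0]],[[0,0,0],[0,0,0]],[[0,0,0],[0,0,0]]]' 70
python3 -c "
from h import *
s=r.state();print(s['position'],s['tool_rot'],s['contact_force'])"
```

```text
[ 0.5016 -0.0083  0.125 ]
[0.5063 0.0392 0.125 ]
[ 0.5662 -0.0056  0.131 ]
[0.566  0.0295 0.131 ]
[ 0.4462 -0.0055  0.131 ]
[0.4467 0.0304 0.131 ]
t: 21.82
position: [0.5942, 0.0091, 0.2101]
tool_rot: [3.142, -0.0, 3.126]
contact_force: [-0.4, -0.8, 0.7]
width: 0.763
grip_force: 0.0
[0.59420329 0.00908379 0.21010417] [ 3.14152026e+00 -4.65715561e-04  3.12646250e+00] [-0.36689742 -0.77155664  0.6625075 ]
```

```bash
python3 -m pendant '[[[0,1,4],[0,0,0]],[[0,1,5],[0,0,0]],[[0,0.7,4],[0,0,0]],[[0,0,3],[0,0,0]],[[0,0,1],[0,0,0]],[[0,0,0],[0,0,0]],[[0,0,0],[0,0,0]],[[0,0,0],[0,0,0]]]'
python3 -c "
from h import *
s=r.state();print(s['position'],s['tool_rot'],s['contact_force'])"
```

```text
t: 22.48
position: [0.5943, 0.0117, 0.1933]
tool_rot: [3.142, 0.0, 3.126]
contact_force: [0.3, -0.1, -1.0]
width: 0.76
grip_force: 0.0
[0.59433992 0.01170239 0.19327752] [3.14158444e+00 2.96089770e-04 3.12630902e+00] [ 0.33213097 -0.10907607 -0.95066684]
```

Tips are at z ≈ 0.127. I'm closing on the bar's sides.

```bash
python3 -m pendant '[[[0,0,0],[0,0,0]],[[0,0,0],[0,0,0]],[[0,0,0],[0,0,0]],[[0,0,0],[0,0,0]],[[0,0,0],[0,0,0]],[[0,0,0],[0,0,0]],[[0,0,0],[0,0,0]],[[0,0,0],[0,0,0]]]' 25 40
python3 -c "
from h import *
s=r.state();print(s['position'],s['tool_rot'],s['contact_force'],s['wrist_torque'],s['width']*91.8,s['grip_force'])"
```

```text
t: 23.15
position: [0.5943, 0.0115, 0.1931]
tool_rot: [-3.141, 0.0, 3.126]
contact_force: [0.4, -1.2, 0.4]
width: 0.38
grip_force: 39.9
[0.59425416 0.01154085 0.193142  ] [-3.14140242e+00  1.00614327e-04  3.12626419e+00] [ 0.40257296 -1.23467527  0.39453064] [-0.15311832 -0.06339454 -0.00798435] 34.894549853591435 39.91692245006561
```

```bash
python3 -m pendant '[[[1,0,0.4],[0,0,0.3]],[[3,0,0],[0,0,0.5]],[[4,0,0],[0,0,0.6]],[[4,0,0.4],[0,0,0.6]],[[4,0,0.4],[0,0,0.6]],[[4,0,0.4],[0,0,0.5]],[[4,-0.3,0],[0,0,0.3]],[[3,-0.3,0],[0,0,0]]]' - 50
python3 -c "
from h import *
s=r.state();print(s['position'],s['tool_rot'],s['contact_force'],s['wrist_torque'],s['width']*91.8)"
```

```text
t: 23.82
position: [0.5687, 0.0128, 0.1931]
tool_rot: [3.141, 0.005, 3.066]
contact_force: [4.9, -0.1, 5.5]
width: 0.379
grip_force: 49.9
[0.56870219 0.01278637 0.19306474] [3.14073989 0.00496777 3.06629747] [ 4.86659622 -0.05402233  5.47315529] [-0.04701863 -1.24791579 -0.03260416] 34.80704242483633
```

```bash
python3 -m pendant '[[[2,0,0.5],[0,0,0]],[[4,0,0.5],[0,0,0]],[[4,0,0.5],[0,0,0]],[[4,0,0],[0,0,0]],[[4,-0.2,0],[0,0,0]],[[4,-0.2,0],[0,0,0]],[[4,-0.2,0],[0,0,0]],[[0,0,0],[0,0,0]]]' - 55
python3 -c "
from h import *
s=r.state();print(s['position'].tolist(),s['tool_rot'].tolist(),s['contact_force'],s['wrist_torque'],s['width']*91.8)
save('w6',r.camera('wrist'))
im=cv2.imread('pics/w6.png');cv2.imwrite('pics/w6c.png',cv2.resize(im[120:300,160:400],(800,600)))
c='top';save('t6',r.camera(c));print([(np.round(d['point'],4).tolist(),d['confidence']) for n in ['bar_line','flat_bar','block_edge'] for d in r.place_of(n,'wrist')])"
```

```text
t: 24.48
position: [0.5444, 0.0142, 0.193]
tool_rot: [3.14, 0.009, 3.067]
contact_force: [5.5, -0.7, 10.8]
width: 0.374
grip_force: 54.9
[0.544417183350052, 0.01420811857055545, 0.19299287168796564] [3.140253398918764, 0.009283201380049455, 3.0666612856512607] [ 5.49987963 -0.69887663 10.79981816] [ 5.00202343e-04 -1.33701486e+00  3.46481313e-02] 34.32045730452948
[([0.5151, 0.021, 0.1316], 0.63), ([0.4754, -0.172, -0.003], 0.59), ([0.4869, 0.0178, 0.1243], 0.55)]
```

View pics/w6c.png

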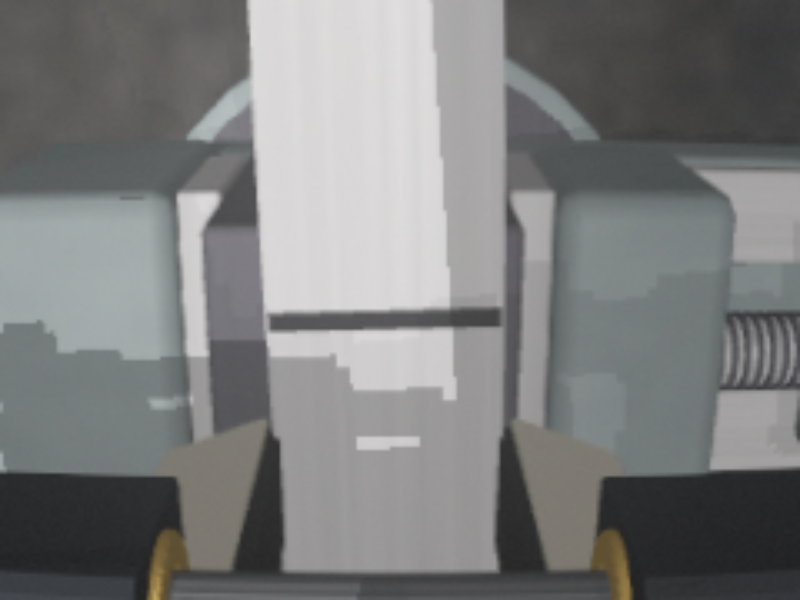

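The fold line is at (270,322)–(500,316) and the block edge at row 229 (corners 205 and 520), so there is some slide left. The bar looks about 0.025 rad off square.

```bash
python3 - <<'E'
from h import *
s=dict(position=[0.544417183350052, 0.01420811857055545, 0.19299287168796564],tool_rot=[3.140253398918764, 0.009283201380049455, 3.0666612856512607])
P={}
for n,uv,z in [('lL',(270,322),.131),('lR',(500,316),.131),('eL',(206,228),.125),('eR',(521,230),.125),('bL0',(251,20),.131),('bL1',(282,540),.131),('bR0',(504,20),.131),('bR1',(497,540),.131),('kL',(214,400),.125)]:
    P[n]=wback((uv[0]/3.3333+160,uv[1]/3.3333+120),z,s)
    print(n,P[n].round(4))
y=lambda a,b:np.arctan2(*(P[a]-P[b])[[1,0]])
print('line yaw',y('lR','lL')-np.pi/2,'edge yaw',y('eR','eL')-np.pi/2,'bar',y('bL1','bL0'),y('bR1','bR0'),'blk side',y('kL','eL'))
n=np.array([np.cos(-.075),np.sin(-.075)])
for k in('lL','lR'):print(k,(P[k][:2]-(P['eL']+P['eR'])[:2]/2)@n)
# refine with image: dark line rows across bar
g=cv2.cvtColor(cv2.imread('pics/w6.png'),cv2.COLOR_BGR2GRAY).astype(float)
for u in range(244,310,8):
    col=g[205:228,u];w=np.clip(np.median(col)-20-col,0,None);print(u,round((w*np.arange(205,228)).sum()/max(w.sum(),1),2),end=' ')
print()
for u in(223,226,229,232,235,314,316):
    col=g[175:205,u];print(u,col[::1].astype(int).tolist())
E
```

```text
lL [5.157e-01 2.000e-04 1.310e-01]
lR [0.5173 0.0348 0.131 ]
eL [ 0.5019 -0.0089  0.125 ]
eR [0.5058 0.0391 0.125 ]
bL0 [0.4707 0.002  0.131 ]
bL1 [ 0.5535 -0.0022  0.131 ]
bR0 [0.4734 0.0375 0.131 ]
bR1 [0.5561 0.0329 0.131 ]
kL [ 0.5303 -0.0112  0.125 ]
line yaw -0.046632346602255126 edge yaw -0.08161651913305357 bar -0.05016240732477624 -0.05510732437630301 blk side -0.08134973745605209
lL 0.012941374546950782
lR 0.011960484636776571
244 216.78 252 216.49 260 216.61 268 215.75 276 215.64 284 215.4 292 215.08 300 214.8 308 214.71 
223 [119, 116, 160, 206, 218, 215, 209, 204, 189, 155, 103, 77, 86, 106, 118, 125, 127, 128, 128, 126, 124, 124, 121, 120, 121, 120, 120, 119, 120, 119]
226 [113, 109, 106, 117, 126, 107, 82, 78, 79, 78, 77, 77, 88, 107, 119, 124, 127, 126, 127, 127, 127, 127, 127, 127, 127, 127, 126, 127, 125, 127]
229 [90, 84, 79, 78, 79, 78, 78, 79, 79, 79, 79, 79, 88, 107, 117, 124, 126, 125, 127, 126, 126, 126, 125, 125, 125, 126, 124, 125, 124, 125]
232 [81, 81, 80, 80, 81, 78, 81, 81, 80, 78, 80, 79, 89, 108, 118, 124, 126, 127, 126, 126, 126, 125, 127, 126, 125, 126, 125, 126, 127, 125]
235 [81, 80, 82, 81, 82, 80, 81, 81, 81, 78, 80, 81, 90, 109, 118, 124, 127, 128, 128, 127, 127, 126, 127, 127, 126, 126, 126, 126, 126, 126]
314 [106, 110, 138, 161, 167, 166, 166, 153, 132, 104, 80, 70, 78, 87, 92, 96, 98, 96, 97, 97, 98, 97, 96, 97, 97, 95, 96, 96, 96, 97]
316 [106, 111, 141, 167, 173, 173, 173, 173, 173, 173, 172, 156, 134, 109, 100, 94, 96, 99, 99, 97, 97, 97, 107, 107, 105, 105, 103, 103, 103, 113]
```

```bash
python3 -m pendant '[[[1,0,0.3],[0,0,0.4]],[[2,0,0.3],[0,0,0.4]],[[2.5,0,0.2],[0,0,0.4]],[[2.5,0,0],[0,0,0.4]],[[2.5,0,0],[0,0,0.4]],[[1.5,0,0],[0,0,0]],[[0,0,0],[0,0,0]],[[0,0,0],[0,0,0]]]' - 60
python3 - <<'E'
from h import *
s=r.state();print(s['position'].tolist(),s['tool_rot'].tolist(),s['contact_force'],s['wrist_torque'],s['width']*91.8)
save('w7',r.camera('wrist'))
im=cv2.imread('pics/w7.png');cv2.imwrite('pics/w7c.png',cv2.resize(im[120:300,160:400],(800,600)))
g=cv2.cvtColor(im,cv2.COLOR_BGR2GRAY).astype(float)
pts=[]
for u in range(242,312,6):
    col=g[178:202,u];w=np.clip(np.median(col)-20-col,0,None);v=(w*np.arange(178,202)).sum()/max(w.sum(),1);p=wback((u,v),.131,s);pts.append(p[:2]);print(u,round(v,2),p.round(4)[:2])
pts=np.array(pts)
print(np.polyfit(pts[:,1],pts[:,0],1))
e=[]
for u in(226,228,230,232,234):
    col=g[178:198,u];print(u,col.astype(int).tolist())
for u,v in[(226,187.5),(234,187.5)]:print(wback((u,v),.125,s).round(4))
E
```

```text
t: 25.4
position: [0.5342, 0.0151, 0.193]
tool_rot: [3.14, 0.012, 3.031]
contact_force: [7.8, -0.6, 12.1]
width: 0.371
grip_force: 59.9
[0.5341781384333608, 0.015081636263419943, 0.19299770939775324] [3.1397008559175266, 0.012321975950344566, 3.0314445180704475] [ 7.77706874 -0.60475459 12.05528265] [-0.28088646 -1.85322794  0.03054246] 34.05214148765047
242 0.0 [0.3995 0.0154]
248 0.0 [0.4    0.0182]
254 0.0 [0.4004 0.021 ]
260 0.0 [0.4007 0.0237]
266 0.0 [0.4011 0.0265]
272 0.0 [0.4014 0.0293]
278 0.0 [0.4017 0.032 ]
284 0.0 [0.402  0.0348]
290 0.0 [0.4023 0.0376]
296 0.0 [0.4025 0.0404]
302 0.0 [0.4027 0.0432]
308 0.0 [0.4029 0.046 ]
[0.11035407 0.39805466]
226 [91, 98, 112, 118, 116, 118, 120, 119, 119, 119, 119, 119, 115, 113, 108, 101, 96, 87, 81, 78]
228 [99, 101, 115, 128, 127, 120, 118, 118, 117, 113, 110, 106, 100, 94, 87, 82, 77, 77, 76, 75]
230 [103, 103, 117, 137, 134, 118, 114, 109, 103, 97, 91, 84, 81, 78, 76, 78, 77, 76, 76, 78]
232 [102, 104, 105, 110, 117, 109, 94, 85, 80, 78, 79, 79, 78, 78, 78, 79, 78, 78, 78, 78]
234 [103, 105, 101, 93, 88, 82, 80, 78, 79, 80, 79, 79, 78, 79, 81, 79, 78, 79, 78, 77]
[ 0.4908 -0.0042  0.125 ]
[ 4.912e-01 -1.000e-04  1.250e-01]
```

View pics/w7c.png

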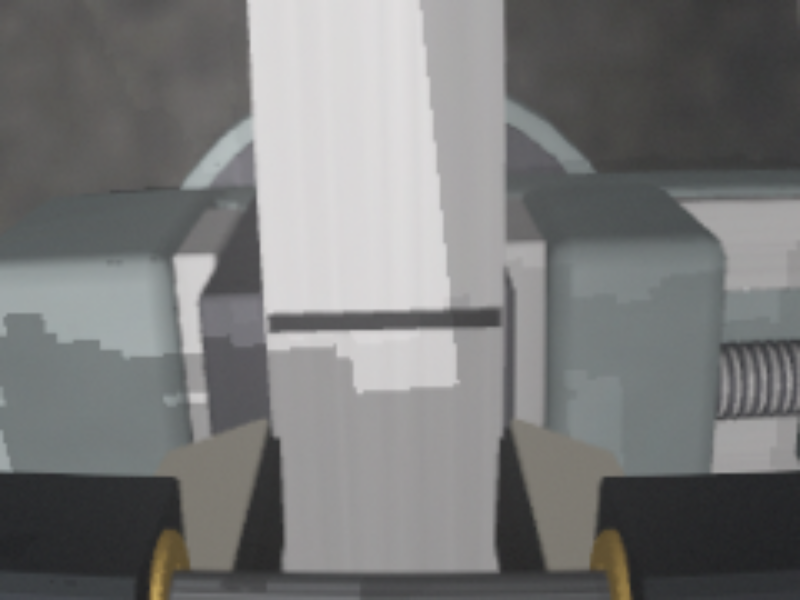

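The line is at (270,322)–(500,316), and the block edge corner at the left is at (203,296). A few mm remain. I have used all 10 picture views, so the rest is numeric.

```bash
cat > m.py <<'E'
from h import *
def measure(name):
    s=r.state();print(s['t'],s['position'].round(4).tolist(),s['tool_rot'].round(4).tolist(),'F',s['contact_force'].round(1),s['wrist_torque'].round(2),s['width']*91.8)
    save(name,r.camera('wrist'));analyse(name,s)
def analyse(name,s):
    g=cv2.cvtColor(cv2.imread(f'pics/{name}.png'),cv2.COLOR_BGR2GRAY).astype(float)
    pts=[]
    for u in range(246,308,3):
        col=g[206:227,u];w=np.clip(np.median(col)-30-col,0,None);v=(w*np.arange(206,227)).sum()/max(w.sum(),1)
        pts.append(wback((u,v),.131,s)[:2])
    pts=np.array(pts);k=np.polyfit(pts[:,1],pts[:,0],1);print('line yaw',-np.arctan(k[0]),'mid',pts.mean(0).round(4))
    # bar side edges for yaw
    for lo,hi,sg in((230,250,1),(300,320,-1)):
        e=[]
        for v in range(128,185,3):
            d=sg*np.diff(cv2.GaussianBlur(g[v:v+1],(5,1),0)[0,lo:hi]);e.append(wback((lo+.5+np.argmax(d),v),.131,s)[:2])
        e=np.array(e);q=np.polyfit(e[:,0],e[:,1],1);print('side yaw',np.arctan(q[0]),'rms',np.std(e[:,1]-np.polyval(q,e[:,0])))
    for u in(223,226,229,232,235): 
        col=cv2.GaussianBlur(g[:,u:u+1],(1,3),0)[185:228,0];d=np.diff(col);j=185+.5+int(np.argmax(d));print('edge',u,j,d.max().round(),wback((u,j),.125,s)[:2].round(4))
    n=np.array([np.cos(.078),-np.sin(.078)]);print('line to (0.5033,0.0151):',(pts.mean(0)-[.5033,.0151])@n)
E
python3 - <<'E'
from m import *
print('w6');analyse('w6',dict(position=[0.544417183350052, 0.01420811857055545, 0.19299287168796564],tool_rot=[3.140253398918764, 0.009283201380049455, 3.0666612856512607]))
print('w7');analyse('w7',dict(position=[0.5341781384333608, 0.015081636263419943, 0.19299770939775324],tool_rot=[3.1397008559175266, 0.012321975950344566, 3.0314445180704475]))
E
```

```text
w6
line yaw -0.049152659751264635 mid [0.5164 0.0178]
side yaw -0.04431301573580961 rms 0.0004964530706309063
side yaw -0.06265359049731713 rms 0.0006163484059603177
edge 223 187.5 15.0 [ 0.5014 -0.0082]
edge 226 187.5 15.0 [ 0.5015 -0.0066]
edge 229 187.5 14.0 [ 0.5016 -0.0051]
edge 232 187.5 14.0 [ 0.5018 -0.0036]
edge 235 187.5 14.0 [ 0.5019 -0.002 ]
line to (0.5033,0.0151): 0.012815933148082484
w7
line yaw -0.06988823703467417 mid [0.5066 0.0196]
side yaw -0.09058713761912211 rms 0.0005519326901123796
side yaw -0.06884368028742308 rms 0.0006012476008057206
edge 223 195.5 33.0 [ 0.4948 -0.0064]
edge 226 207.5 13.0 [ 0.5013 -0.0058]
edge 229 207.5 14.0 [ 0.5015 -0.0043]
edge 232 207.5 14.0 [ 0.5017 -0.0027]
edge 235 207.5 15.0 [ 0.5018 -0.0011]
line to (0.5033,0.0151): 0.002943487714260439
```

```bash
python3 -m pendant '[[[1,-0.1,0.2],[0,0,0.2]],[[1.3,-0.1,0.2],[0,0,0]],[[1.3,0,0.1],[0,0,0]],[[0,0,0],[0,0,0]],[[0,0,0],[0,0,0]],[[0,0,0],[0,0,0]],[[0,0,0],[0,0,0]],[[0,0,0],[0,0,0]]]'
python3 -c "
from m import *
measure('w8')"
```

```text
t: 26.12
position: [0.5315, 0.0153, 0.193]
tool_rot: [3.139, 0.014, 3.028]
contact_force: [9.8, -0.5, 14.1]
width: 0.372
grip_force: 59.9
26.1167 [0.5315, 0.0153, 0.193] [3.1393, 0.0144, 3.0279] F [ 9.8 -0.5 14.1] [-0.29 -2.12  0.03] 34.138703740352895
line yaw -0.07584192691533251 mid [0.5041 0.0199]
side yaw -0.09391219901123349 rms 0.0005735786907343835
side yaw -0.06622406695833293 rms 0.000701453401624764
edge 223 199.5 32.0 [ 0.4943 -0.0064]
edge 226 212.5 14.0 [ 0.5014 -0.006 ]
edge 229 212.5 15.0 [ 0.5016 -0.0044]
edge 232 212.5 14.0 [ 0.5018 -0.0028]
edge 235 212.5 14.0 [ 0.5019 -0.0012]
line to (0.5033,0.0151): 0.00044761030485720305
```

```bash
python3 -m pendant '[[[0.6,0,0],[0,0,0]],[[0.6,0,0],[0,0,0]],[[0,0,0.3],[0,0,0]],[[0,0,0],[0,0,0]],[[0,0,0],[0,0,0]],[[0,0,0],[0,0,0]],[[0,0,0],[0,0,0]],[[0,0,0],[0,0,0]]]'
python3 - <<'E'
from m import *
measure('w9')
im=r.camera('side');save('s9',im)
x=np.array([np.cos(.077),-np.sin(.077)]);y=np.array([x[1]*-1,x[0]]);L=np.array([.5033,.0199])
for z in(.131,.125):
  for sy in(-18,18): print('pred tip',z,sy,proj('side',[*(L-.120*x+sy/1e3*y),z]).round(1))
for d in r.silhouettes('flat_bar','side')[:3]:
    v,u=np.nonzero(d['pixels']);print(d['confidence'],u.min(),u.max(),v.min(),v.max(),'leftmost rows',v[u<=u.min()+1],'lowest cols',u[v>=v.max()])
    c=cv2.convexHull(np.c_[u,v].astype(np.int32));print(cv2.approxPolyDP(c,1.5,True)[:,0].tolist())
E
```

```text
t: 26.83
position: [0.5305, 0.0153, 0.1929]
tool_rot: [3.139, 0.015, 3.028]
contact_force: [8.8, -1.3, 15.8]
width: 0.374
grip_force: 59.9
26.8333 [0.5305, 0.0153, 0.1929] [3.1394, 0.0147, 3.0278] F [ 8.8 -1.3 15.8] [-0.31 -2.01 -0.02] 34.36414821935444
line yaw -0.07527797963335342 mid [0.5031 0.02  ]
side yaw -0.09193901706502328 rms 0.00046481045993869544
side yaw -0.06235998180035512 rms 0.0009104257887323666
edge 223 201.5 34.0 [ 0.4943 -0.0065]
edge 226 214.5 13.0 [ 0.5015 -0.006 ]
edge 229 214.5 16.0 [ 0.5016 -0.0045]
edge 232 214.5 14.0 [ 0.5018 -0.0029]
edge 235 214.5 15.0 [ 0.502  -0.0013]
line to (0.5033,0.0151): -0.0006219725538855413
pred tip 0.131 -18 [198.4 197.9]
pred tip 0.131 18 [193.9 190.1]
pred tip 0.125 -18 [198.6 199.8]
pred tip 0.125 18 [194.1 192. ]
0.77 195 267 178 199 leftmost rows [189 190 190 191 191 192 192 193 193 194 195] lowest cols [200 201]
[[267, 180], [265, 183], [201, 199], [195, 193], [195, 190], [243, 178], [264, 178]]
0.72 179 220 249 276 leftmost rows [251 252 253 253 254 255] lowest cols [211 212 213 214 215 216]
[[220, 273], [216, 276], [211, 276], [183, 258], [179, 253], [183, 249], [189, 250], [218, 269]]
0.71 244 289 255 284 leftmost rows [278 279 279 280 281] lowest cols [250 251]
[[289, 259], [281, 267], [251, 284], [244, 279], [283, 255]]
```

```bash
python3 -c "
from plant import r
print(r.job_done())"
```

```text
the job is handed in; nothing more can be done
None
```

The vice grips the block tightly, and the fold line lies over the block's edge and square to it, both within what the wrist camera can measure (about 0.5 mm and 0.005 rad). The short end is held flat at about 16 N, the other things were left alone, and the job is handed in at about 27 s.

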